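# Put the mallet-headed stone chisels back in their tray

## Task

Put the three mallet-headed chisels (those with a flared, mushroom-shaped head) back in the tray, each in the insert whose blade pocket suits its own blade width, lying flat down in the pockets with its head in the head pocket and its blade in the blade pocket. Leave the two hammer-headed chisels (plain straight ends, no flare), the dummy mallet and the square where they are.

Things in the scene. Friction and masses are not known exactly. Their poses are not given: they have to be found in the camera images.
- wide_chisel: Mallet-headed steel chisel, 165 mm long: flared head 30 mm across, octagonal shank 13 mm, straight cutting edge 40 mm wide. Lies on head rim and blade. Origin in the plane it lies on, under mid-shank, 68 mm from the head's end; +x to the cutting edge. There the shank's axis is 10 mm up; grip across it (along y). Shank bare from 36 mm behind to 22 mm ahead of the origin. About 0.3 kg.
- claw_chisel: Mallet-headed steel chisel like wide_chisel (same length, head, shank, origin and axes), but with a 26 mm wide blade ending in five teeth. About 0.25 kg.
- narrow_chisel: Mallet-headed steel chisel like wide_chisel (same length, head, shank, origin and axes), but with a blade 14 mm wide, hardly wider than the shank. About 0.22 kg.
- hammer_wide: Look-alike that stays: hammer-headed chisel, 165 mm long, 15 mm octagonal shank running straight to a plain end with no flare (a little narrower at the very end), straight blade 40 mm wide. Origin on the underside, 68 mm from the plain end; +x points to the cutting edge. Up to 16 mm high.
- hammer_claw: Look-alike that stays: hammer-headed chisel like hammer_wide, but with a 26 mm wide blade ending in five teeth.
- wide_insert: Place for wide_chisel: fixed plywood insert 193 mm long (x), 70 wide, 16 high; dark floor 6 mm above its underside. Head pocket x -76 to -32 mm, 46 wide; open finger recess right across (no walls) x -32 to 32; blade pocket x 32 to 105, 56 wide. Origin: underside, mid-recess, on the centre line. Chisel well placed: origins in line, x axes the same way, 6 mm above; it has 8 mm of play all round.
- claw_insert: Place for claw_chisel: as wide_insert, but its blade pocket is 42 mm wide. The three inserts lie side by side, 73 mm apart, in any order, in a fixed shallow tray 216 by 240 mm (side lips 14 mm high, end boards, across the inserts' x, 26 mm high). The insert origins are 8 mm and their dark floors 14 mm above the bench.
- narrow_insert: Place for narrow_chisel: as wide_insert, but its blade pocket is 30 mm wide.
- mallet: Bystander: a mason's round dummy mallet standing on its dark metal head (74 mm across, 56 mm high), pale wooden handle upwards, 142 mm high in all, beyond the chisels. Origin at the centre of its underside.
- square: Bystander: small steel combination square lying flat beyond the chisels, rule 150 mm by 19 mm with a dark head, up to 23 mm high in all. Origin under the middle of the rule, x along the rule. (Beyond the tray is also a fixed block of sandstone, 160 by 300 mm, 97 mm high.)
Mind the look-alikes: they are no part of the job. Leave any blue or turquoise look-alike of the wide_chisel alone.

How it is judged:
By the outcome, as a careful person would: the job done as asked, in the order asked, and still so for the second after the job is handed in, with the robot touching nothing.
It also fails if it takes over 104 s, if anything falls off the work surface, if the arm or the gripper's body presses on something with over 40 N, if the wrist force passes 120 N, or if a joint passes its speed limit or range.

## Robot

A 7-joint arm with a two-finger parallel gripper is mounted at the origin on the work surface. World frame = base frame: x ahead of the robot, y to its left, z up, the work surface at z = 0. Lengths are in m, angles in rad, forces in N, time in s.
With the tool pointing down it reaches from about 0.4 to 0.85 m from the base axis. Payload 4.4 kg.
Tool frame: the origin (TCP) lies at the very end of the fingers, on their centre line; the grasp point (between the pads) lies robot.hold_point_z behind it (robot.hold_point_z is the distance from the TCP to the grasp point, in m); z points along the fingers, y is the line along which they close (so a half turn about z gives the same grasp; the last joint's range is limited). The gripper opens to 94 mm and grips with 3 to 60 N. Pads are 16 mm wide; open, the fingers measure 119 mm over their backs; the gripper's body (75 mm by 177 mm) begins 78 mm behind the grasp point.
Start: joints at [1.241, 0.628, 0.038, 1.517, -0.027, 0.996, -0.02], TCP at [0.17, -0.628, 0.205] pointing down, gripper open.
Joint ranges: [-3.06, 3.06], [-0.37, 2.12], [-1.25, 1.32], [0.18, 2.47], [-1.1, 4.24], [0.23, 1.98], [-2.94, 2.94]. Speed limits (rad/s): [2.57, 2.57, 3.14, 3.14, 3.14, 3.14, 3.14].

## Interface

Orientations are given as a 3x3 rotation matrix whose columns are the frame's x, y, z axes.
In Python, from station import status, optics, order, models, robot gives the robot as it stands.
- The arm moves only by the tool carry_out, never from a script. Its arguments are lists of equal length, an entry for each row: "slide": the shift along the world's x, y, z in mm, a list of three; "yaw": the turn about the world's z in rad. A call has 1 to 10 rows; each row is the pose to reach, as a shift and turn from the pose commanded when the call began; what a row does not reach only later rows make up. A row lasts 1/10 s, in which the tool goes at most 50 mm and 8.59 degrees, less where a joint would pass 70% of its speed; a pose out of reach is approached as far as the arm can. A call with a gripper value outside its range is refused whole. "claw" is the finger opening in mm, from 0 to 94, set as the call begins (left out, the last holds). The fingers move at their own pace and stop on an object; the grip force is fixed at half the most. Time passes only in rows, so rows that repeat a pose let the fingers close. It gives the time, the measured TCP pose, the force, the opening and the grip force at its end, in the units of the state.
- status.observe(): the state, without advancing time (a new reading comes with each control period).
- optics.camera(name): name is "side" or "top"; returns the picture (400x640x3 uint8, blue, green, red); there is no depth.
- optics.camera_info(name): a dict with "camera_matrix" (3x3 intrinsics, pixels), "pose" (4x4, takes a point from camera to world coordinates). Camera axes: x right, y down, z forward; pixel columns grow to the right and rows downward; lengths in m; the calibration is good to about 2 mm. A picture is of the moment at which its call begins. camera_info takes no time and is no camera call.
- order.hand_in(): hands the job in; it is judged then, once.
Trained networks look in the newest picture that a camera, given by its name, has taken for a name from the list of things; names that differ only in an ending like _2 or _b are one class to them, and where a whole thing is asked for, a point or a joint stands for the part that bears it (a point fixed in the world has none). Each returns a list of dicts, best first, with "confidence" (0 to 1); they miss things now and then, are a little off and sometimes report something else, mostly with a low value. They report only what shows in the picture. A call takes as long as a camera call. They do not tell look-alikes from the thing itself.
- models.recognise(camera, name): "uv" ([column, row] in pixels, amid what is visible of it).
- models.masks_of(camera, name): "region" (400x640 bool, what is visible of it) and "uv" ([column, row] in pixels, amid what is visible of it).
The state is a dict: "clock": time; "joints": joint angles; "joint_vel": joint speeds; "joint_torque": joint torques, N m; "tool_pos": TCP position; "eef_rot": TCP orientation; "contact_force": force on the tool from outside, world axes, zero at the start; "wrist_torque": the same for the moment, N m; "width": opening from 0.0 (shut) to 1.0 (fully open); "grasp_force": force on a finger pad.
Only numpy, scipy, OpenCV 4.12 (cv2) and the standard library are available. Lean on these libraries where they do the work, as an engineer would, in place of code of your own. Each camera call takes 0.05 s, during which the arm holds its last target. There are 200 camera calls.

## Working session

There is one attempt and no reset: what is moved stays moved. The work goes in short steps, Python scripts to look and compute and a tool call to move; the robot and the scene stay as the last step left them, time stands still between calls to the robot, and variables do not carry over. Pictures are saved under pics/ and viewed, at most 14 in all, crops included, and the job is handed in when it is done.

Besides the shell and the picture viewer there is one more tool, called after ">>>" in YAML: its name, and indented under it one key for each argument. carry_out: Moves the arm, as the interface text tells. Its arguments: {"type":"object","properties":{"slide":{"type":"array","items":{"type":"array","items":{"type":"number"}}},"yaw":{"type":"array","items":{"type":"number"}},"claw":{"type":"number"}},"required":["slide","yaw"]}

```bash
mkdir -p pics
python3 - <<'E'
from station import status, optics, order, models, robot
import cv2,numpy as np
for c in("top","side"):
    cv2.imwrite(f"pics/{c}0.png",optics.camera(c)); i=optics.camera_info(c); print(c,np.round(i["camera_matrix"],1).tolist(),np.round(i["pose"],3).tolist())
    for n in("wide_chisel","claw_chisel","narrow_chisel","hammer_wide","hammer_claw","wide_insert","claw_insert","narrow_insert"):
        print(n,[(np.round(d["uv"]).tolist(),round(d["confidence"],2)) for d in models.recognise(c,n)])
s=status.observe();print(s["clock"],s["tool_pos"],s["eef_rot"],s["width"],robot.hold_point_z)
E
```

```text
top [[451.9, 0.0, 318.5], [0.0, 451.9, 203.5], [0.0, 0.0, 1.0]] [[0.013, -0.998, 0.068, 0.447], [-1.0, -0.013, 0.006, -0.071], [-0.005, -0.068, -0.998, 1.255], [0.0, 0.0, 0.0, 1.0]]
wide_chisel [([482.0, 255.0], 0.95), ([432.0, 216.0], 0.86), ([456.0, 135.0], 0.83), ([401.0, 301.0], 0.74), ([264.0, 272.0], 0.65)]
claw_chisel [([364.0, 228.0], 0.98)]
narrow_chisel [([327.0, 235.0], 0.86), ([278.0, 119.0], 0.65)]
hammer_wide [([398.0, 198.0], 0.74), ([178.0, 181.0], 0.18)]
hammer_claw [([300.0, 181.0], 0.57)]
wide_insert [([183.0, 180.0], 0.78)]
claw_insert [([208.0, 179.0], 0.75)]
narrow_insert [([233.0, 183.0], 0.8)]
side [[480.4, 0.0, 314.6], [0.0, 480.4, 200.8], [0.0, 0.0, 1.0]] [[-0.802, -0.379, 0.462, -0.107], [-0.598, 0.52, -0.61, 0.761], [-0.009, -0.765, -0.643, 0.945], [0.0, 0.0, 0.0, 1.0]]
wide_chisel [([335.0, 277.0], 0.95), ([432.0, 214.0], 0.72), ([274.0, 182.0], 0.7), ([376.0, 171.0], 0.65), ([332.0, 141.0], 0.63), ([419.0, 159.0], 0.62), ([227.0, 198.0], 0.21)]
claw_chisel [([357.0, 202.0], 0.71)]
narrow_chisel [([344.0, 220.0], 0.82)]
hammer_wide [([348.0, 183.0], 0.72)]
hammer_claw [([283.0, 220.0], 0.87)]
wide_insert [([199.0, 288.0], 0.94)]
claw_insert [([228.0, 196.0], 0.58), ([220.0, 270.0], 0.56)]
narrow_insert [([243.0, 255.0], 0.95)]
0.9 [ 0.16950136 -0.62755464  0.20550633] [[ 9.65420706e-01  2.60696872e-01  4.60244850e-05]
 [ 2.60696875e-01 -9.65420703e-01 -7.12981013e-05]
 [ 2.58457987e-05  8.08311026e-05 -9.99999996e-01]] 1.003138034588448 0.0188
```

Run:
```python
import cv2
a=cv2.imread("pics/top0.png"); cv2.imwrite("pics/top0c.png",cv2.resize(a[80:330,150:520],(800,540),interpolation=cv2.INTER_CUBIC))
```

```text
(no output)
```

View pics/top0c.png

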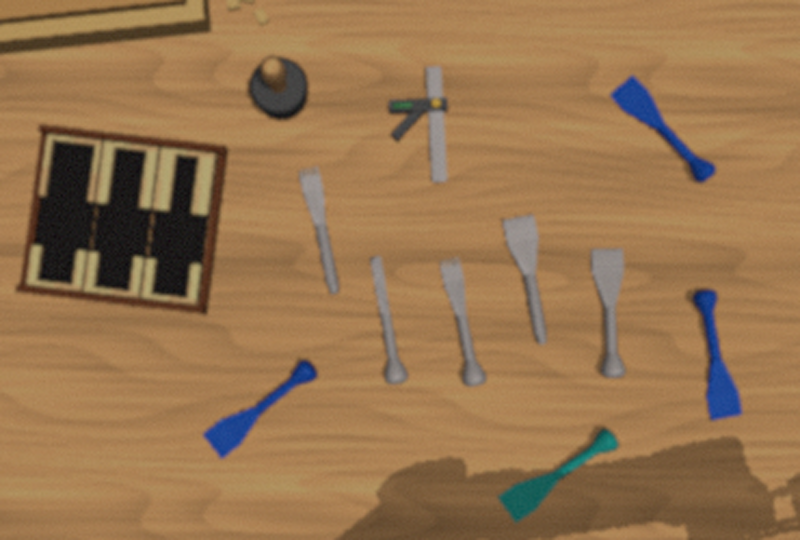

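View pics/side0.png

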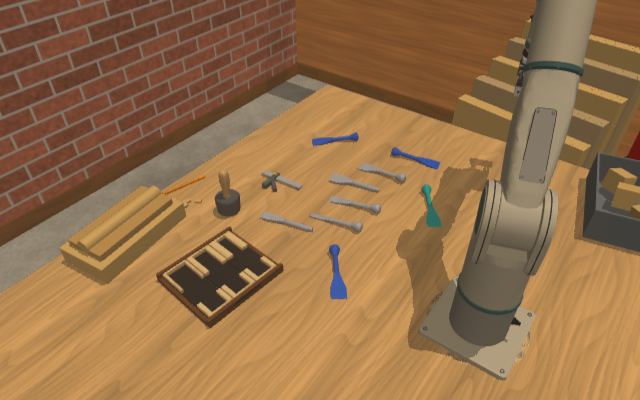

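The top picture (crop scale 2.16) shows these candidates by full-picture pixel:

| Candidate | Pixel | Verdict |
|---|---|---|
| Steel, wide blade, flared head | (432,225) | wide_chisel |
| Steel, wide blade, plain end | (396,209) | hammer_wide, leave |
| Steel, toothed, flared head | (364,228) | claw_chisel |
| Steel, narrow blade, flared head | (329,228) | narrow_chisel |
| Steel, toothed, plain end | (298,187) | hammer_claw, leave |
| Blue | (456,135), (482,244), (270,268) | leave |
| Teal | (407,300) | leave |

In the tray, the inserts from left to right are wide, claw and narrow, with the blade pockets at the top of the picture. Next I measure them.

```bash
cat > h.py <<'E'
from station import status, optics, order, models, robot
import cv2,numpy as np
from scipy.optimize import minimize
def cam(c="top"):
    i=optics.camera_info(c); return np.array(i["camera_matrix"]),np.array(i["pose"])
def toworld(uv,z,c="top"):
    K,T=cam(c); uv=np.atleast_2d(uv).astype(float)
    d=(T[:3,:3]@np.linalg.inv(K)@np.c_[uv,np.ones(len(uv))].T).T
    return (T[:3,3]+d*((z-T[2,3])/d[:,2])[:,None])[:,:2]
def topix(P,c="top"):
    K,T=cam(c); p=(np.atleast_2d(P)-T[:3,3])@T[:3,:3]@K.T
    return p[:,:2]/p[:,2:]
def chisel(region,z=.008):
    v,u=np.nonzero(region); w=toworld(np.c_[u,v],z); m=w.mean(0)
    ax=np.linalg.svd(w-m,full_matrices=False)[2][0]; ax=ax if ax[0]>0 else -ax   # blades lie towards +x
    s=(w-m)@ax; t=(w-m)@[-ax[1],ax[0]]; lo,hi=np.percentile(s,[.3,99.7])
    return m+ax*((lo+hi)/2+.0825-.0825-.0145), np.arctan2(ax[1],ax[0]),hi-lo,[round(1e3*np.ptp(t[(s>lo+a)&(s<lo+b)])) for a,b in((0,.025),(.03,.1),(.13,.165))]
E
python3 - <<'E'
from h import *
img=optics.camera("top")
for n,near in(("wide_chisel",(432,220)),("claw_chisel",(364,228)),("narrow_chisel",(329,230)),("hammer_wide",(396,205)),("hammer_claw",(298,185))):
    for k in("wide_chisel","claw_chisel","narrow_chisel","hammer_wide","hammer_claw"):
        L=[d for d in models.masks_of("top",k) if np.hypot(*(np.array(d["uv"])-near))<18] if k==n else []
        for d in L[:1]:
            o,y,l,w=chisel(d["region"]); print(n,np.round(o,4),round(y,3),round(l,3),w,round(d["confidence"],2))
# tray: fit dark floors
S=4; x0,y0=140,120
g=cv2.cvtColor(img,cv2.COLOR_BGR2GRAY)[y0:240,x0:270]
dark=cv2.resize(g,None,fx=S,fy=S,interpolation=cv2.INTER_LINEAR)
dark=(dark<75)
def model(p,pw=(56,42,30)):
    x,y,a=p; R=np.array([[np.cos(a),-np.sin(a)],[np.sin(a),np.cos(a)]]); M=np.ones(dark.shape,bool)
    for z in(.014,.024):
        m=np.zeros(dark.shape,np.uint8)
        for j,b in enumerate(pw):
            for xa,xb,w in((-76,-32,46),(-32,32,70),(32,105,b)):
                q=np.array([[xa,-w/2],[xb,-w/2],[xb,w/2],[xa,w/2]])/1e3+[0,.073*(1-j)]
                q=np.c_[q@R.T+[x,y],np.full(4,z)]
                cv2.fillPoly(m,[np.round(((topix(q)-[x0,y0]+.5)*S-.5)*16).astype(int)],1,shift=4)
        M&=m>0
    return M
f=lambda p:1-(model(p)&dark).sum()/(model(p)|dark).sum()
c=toworld([[207,181]],.014)[0]
r=min((minimize(f,[c[0],c[1],a],method="Nelder-Mead",options=dict(initial_simplex=np.array([c[0],c[1],a])+np.array([[0,0,0],[.01,0,0],[0,.01,0],[0,0,.08]]))) for a in(-.1,.1)),key=lambda r:r.fun)
print("tray",np.round(r.x,4),r.fun)
x,y,a=r.x
for j,n in enumerate(("wide","claw","narrow")): print(n,np.round([x-np.sin(a)*.073*(1-j),y+np.cos(a)*.073*(1-j)],4))
for pw in((42,56,30),(30,42,56)): print(pw,1-(model(r.x,pw)&dark).sum()/(model(r.x,pw)|dark).sum())
ov=cv2.resize(img[y0:240,x0:270],None,fx=S,fy=S); cs,_=cv2.findContours(model(r.x).astype(np.uint8),0,2); cv2.drawContours(ov,cs,-1,(0,255,0),1)
# close crop of chisels
cr=cv2.resize(img[160:270,290:450],None,fx=S,fy=S,interpolation=cv2.INTER_CUBIC)[:, :]
h=max(ov.shape[0],cr.shape[0]); cv2.imwrite("pics/ov.png",ov[:,:]); cv2.imwrite("pics/cr.png",cr)
E
```

```text
wide_chisel [ 0.4645 -0.3775] 0.047 0.163 [28, 19, 42] 0.62
claw_chisel [ 0.4486 -0.1925] 0.215 0.158 [29, 12, 25] 0.8
narrow_chisel [ 0.4507 -0.0946] 0.185 0.16 [27, 12, 11] 0.83
hammer_wide [ 0.506  -0.2774] 0.199 0.162 [16, 15, 39] 0.56
hammer_claw [ 0.5638 -0.0109] 0.228 0.159 [14, 15, 24] 0.95Traceback (most recent call last):
  File "<stdin>", line 26, in <module>
  File "<stdin>", line 26, in <genexpr>
    res = _minimize_neldermead(fun, x0, args, callback, bounds=bounds,
                               **options)
    fsim[k] = func(sim[k])
              ~~~~^^^^^^^^
    fx = function(np.copy(x), *(wrapper_args + args))
  File "<stdin>", line 24, in <lambda>
  File "<stdin>", line 21, in model
  File "h.py", line 11, in topix
    K,T=cam(c); p=(np.atleast_2d(P)-T[:3,3])@T[:3,:3]@K.T
        ~~~^^^
  File "h.py", line 5, in cam
    i=optics.camera_info(c); return np.array(i["camera_matrix"]),np.array(i["pose"])
ValueError: time passes only in moves, steps and waits
```

```bash
sed -i 's/^def cam/from functools import lru_cache\n@lru_cache\ndef cam/' h.py
cat >> h.py <<'E'
S=4; X0,Y0=140,120
def fit_tray(img):
    g=cv2.cvtColor(img,cv2.COLOR_BGR2GRAY)[Y0:240,X0:270]
    dark=cv2.resize(g,None,fx=S,fy=S)<75
    def model(p,pw=(56,42,30)):
        x,y,a=p; R=np.array([[np.cos(a),-np.sin(a)],[np.sin(a),np.cos(a)]]); M=np.ones(dark.shape,bool)
        for z in(.014,.024):   # floor seen through the rim
            m=np.zeros(dark.shape,np.uint8)
            for j,b in enumerate(pw):
                for xa,xb,w in((-76,-32,46),(-32,32,70),(32,105,b)):
                    q=np.array([[xa,-w/2],[xb,-w/2],[xb,w/2],[xa,w/2]])/1e3+[0,.073*(1-j)]
                    q=np.c_[q@R.T+[x,y],np.full(4,z)]
                    cv2.fillPoly(m,[np.round(((topix(q)-[X0,Y0]+.5)*S-.5)*16).astype(int)],1,shift=4)
            M&=m>0
        return M
    f=lambda p,*w:1-(model(p,*w)&dark).sum()/(model(p,*w)|dark).sum()
    c=toworld([[207,181]],.014)[0]
    st=[np.array([c[0],c[1],a]) for a in(-.1,.1)]
    r=min((minimize(f,s,method="Nelder-Mead",options=dict(initial_simplex=s+np.array([[0,0,0],[.01,0,0],[0,.01,0],[0,0,.08]]))) for s in st),key=lambda r:r.fun)
    return r.x,r.fun,[f(r.x,w) for w in((42,56,30),(30,42,56))],model(r.x)
E
python3 - <<'E'
from h import *
img=cv2.imread("pics/top0.png")
p,e,o,M=fit_tray(img); x,y,a=p; print("tray",np.round(p,4),e,o)
for j,n in enumerate(("wide","claw","narrow")): print(n,np.round([x-np.sin(a)*.073*(1-j),y+np.cos(a)*.073*(1-j)],4))
ov=cv2.resize(img[Y0:240,X0:270],None,fx=S,fy=S); cs,_=cv2.findContours(M.astype(np.uint8),0,2); cv2.drawContours(ov,cs,-1,(0,255,0),1)
cr=cv2.resize(img[160:270,290:450],None,fx=5,fy=5,interpolation=cv2.INTER_CUBIC)
for o,yw in(((.4645,-.3775),.047),((.4486,-.1925),.215),((.4507,-.0946),.185)):
    d=np.array([np.cos(yw),np.sin(yw)]); q=topix([[*(np.array(o)+d*s),.008] for s in(-.068,0,.097)]); q=((q-[290,160]+.5)*5-.5).round().astype(int)
    cv2.line(cr,q[0].tolist(),q[2].tolist(),(0,255,0),1); cv2.circle(cr,q[1].tolist(),3,(0,0,255),-1)
cv2.imwrite("pics/ov.png",ov); cv2.imwrite("pics/cr.png",cr)
E
```

```text
tray [ 0.5763  0.2494 -0.1085] 0.24880597014925376 [np.float64(0.2912406632409811), np.float64(0.32936430981654574)]
wide [0.5842 0.322 ]
claw [0.5763 0.2494]
narrow [0.5684 0.1768]
```

View pics/ov.png

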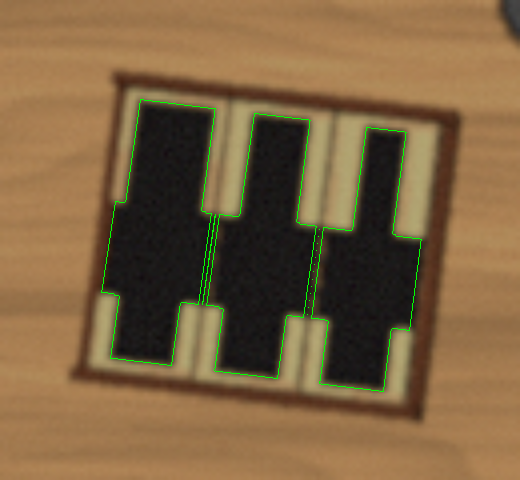

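View pics/cr.png

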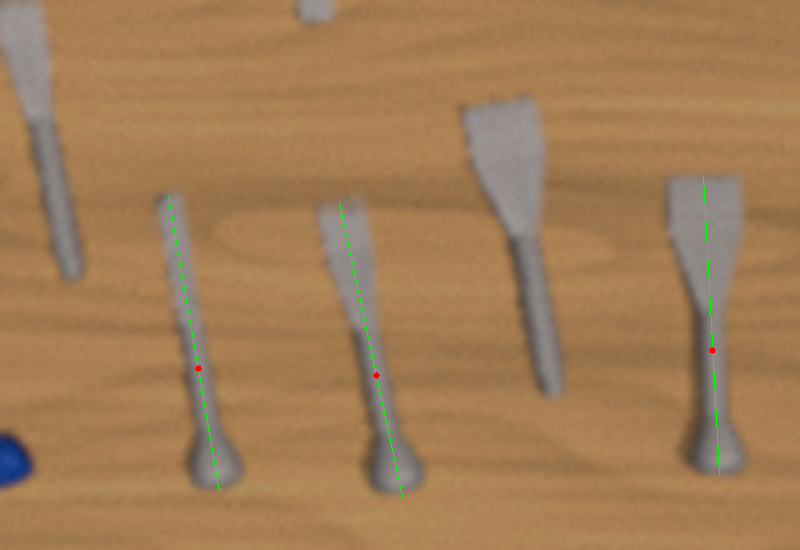

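The tray fit matches the pocket outlines closely, with wide, claw and narrow from left to right. The crop confirms flared heads at the bottom of the three marked chisels, at crop (717,450), (396,470) and (214,465), while the other two have plain ends. wide_chisel goes first.

>>> carry_out:
  slide:
    - [30,25,-5]
    - [70,60,-15]
    - [110,95,-30]
    - [150,130,-45]
    - [190,165,-60]
    - [225,195,-75]
    - [260,220,-90]
    - [285,240,-100]
    - [295,250,-105]
    - [295,250,-105]
  yaw: [-0.02,-0.05,-0.08,-0.11,-0.14,-0.17,-0.19,-0.21,-0.21,-0.21]
  claw: 40

```text
clock: 2.2
tool_pos: [0.4665, -0.3744, 0.0995]
eef_rot: [[0.998, 0.059, -0.0], [0.059, -0.998, 0.002], [-0.0, -0.002, -1.0]]
contact_force: [-0.9, 0.5, 0.0]
width: 0.424
grasp_force: 0.0
```

>>> carry_out:
  slide:
    - [0,-1,-20]
    - [0,-1,-45]
    - [0,-1,-65]
    - [0,-1,-80]
    - [0,-1,-90]
    - [0,-1,-96]
    - [0,-1,-96]
    - [0,-1,-96]
  yaw: [0,0,0,0,0,0,0,0]

```text
clock: 3.0
tool_pos: [0.4648, -0.3791, 0.0051]
eef_rot: [[0.999, 0.054, 0.001], [0.054, -0.999, -0.001], [0.001, 0.001, -1.0]]
contact_force: [-0.1, -0.0, -0.0]
width: 0.42
grasp_force: 0.0
```

>>> carry_out:
  slide:
    - [0,0,0]
    - [0,0,0]
    - [0,0,0]
    - [0,0,0]
    - [0,0,0]
    - [0,0,0]
  yaw: [0,0,0,0,0,0]
  claw: 0

```text
clock: 3.6
tool_pos: [0.4646, -0.378, 0.0047]
eef_rot: [[0.999, 0.054, 0.0], [0.054, -0.999, 0.001], [0.0, -0.001, -1.0]]
contact_force: [-1.0, 2.9, 4.1]
width: 0.132
grasp_force: 30.0
```

>>> carry_out:
  slide:
    - [0,0,15]
    - [0,0,45]
    - [0,10,75]
    - [5,30,90]
    - [10,60,95]
    - [18,100,95]
    - [25,140,95]
    - [32,180,95]
    - [40,220,95]
    - [45,260,95]
  yaw: [0,0,0,0,0,-0.02,-0.04,-0.06,-0.08,-0.1]

```text
clock: 4.6
tool_pos: [0.5103, -0.1174, 0.1002]
eef_rot: [[0.999, -0.047, 0.002], [-0.047, -0.999, -0.001], [0.002, 0.001, -1.0]]
contact_force: [1.4, -0.2, -2.8]
width: 0.134
grasp_force: 30.0
```

>>> carry_out:
  slide:
    - [8,45,0]
    - [15,90,0]
    - [22,135,0]
    - [30,180,0]
    - [38,225,0]
    - [46,270,0]
    - [54,315,0]
    - [62,360,0]
    - [68,395,0]
    - [72,420,0]
  yaw: [-0.01,-0.02,-0.03,-0.04,-0.05,-0.06,-0.06,-0.06,-0.06,-0.06]

```text
clock: 5.6
tool_pos: [0.5813, 0.3053, 0.0999]
eef_rot: [[0.995, -0.103, 0.001], [-0.103, -0.995, 0.001], [0.001, -0.002, -1.0]]
contact_force: [0.5, -0.6, -2.8]
width: 0.136
grasp_force: 30.0
```

>>> carry_out:
  slide:
    - [2,12,0]
    - [3,20,0]
    - [3,20,0]
    - [3,20,0]
    - [3,20,0]
  yaw: [0,0,0,0,0]

```text
clock: 6.1
tool_pos: [0.5849, 0.3193, 0.0997]
eef_rot: [[0.994, -0.108, -0.0], [-0.108, -0.994, -0.001], [0.0, 0.001, -1.0]]
contact_force: [0.2, 0.1, -2.6]
width: 0.136
grasp_force: 30.0
```

Run:
```python
from h import *
img=optics.camera("side"); s=status.observe(); print(s["tool_pos"],s["grasp_force"],s["contact_force"])
cv2.imwrite("pics/s1.png",cv2.resize(img[150:340,120:320],(800,760))[:600])
```

```text
[0.58483762 0.31959518 0.09965704] 29.97098743915558 [ 0.3132762  -1.60261812 -2.83988082]
```

View pics/s1.png

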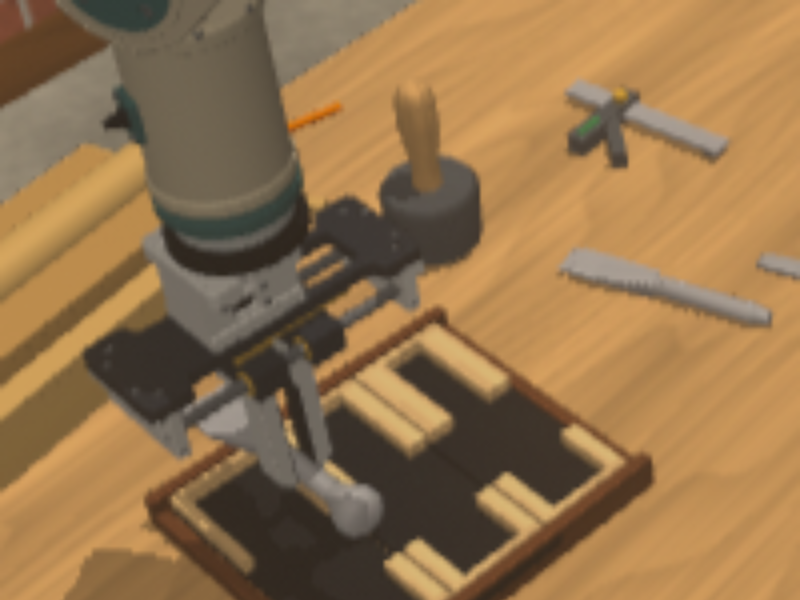

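The chisel is held level over the left insert, with its head at crop (357,505). Lowering now.

>>> carry_out:
  slide:
    - [0,2,-15]
    - [0,2,-35]
    - [0,2,-52]
    - [0,2,-65]
    - [0,2,-74]
    - [0,2,-80]
    - [0,2,-80]
    - [0,2,-80]
  yaw: [0,0,0,0,0,0,0,0]

```text
clock: 6.95
tool_pos: [0.585, 0.3236, 0.0198]
eef_rot: [[0.994, -0.106, 0.001], [-0.106, -0.994, 0.0], [0.001, -0.001, -1.0]]
contact_force: [-0.2, 0.6, -2.2]
width: 0.136
grasp_force: 30.0
```

>>> carry_out:
  slide:
    - [0,0,-1]
    - [0,0,-1]
    - [0,0,-1]
    - [0,0,-1]
    - [0,0,10]
    - [0,0,35]
    - [0,0,60]
    - [0,0,80]
    - [0,-10,85]
    - [0,-30,85]
  yaw: [0,0,0,0,0,0,0,0,0,0]
  claw: 36

```text
clock: 7.95
tool_pos: [0.5846, 0.2945, 0.1054]
eef_rot: [[0.995, -0.103, 0.002], [-0.103, -0.995, 0.002], [0.002, -0.002, -1.0]]
contact_force: [0.7, 0.3, 0.1]
width: 0.384
grasp_force: 0.0
```

>>> carry_out:
  slide:
    - [-10,-40,0]
    - [-22,-85,0]
    - [-35,-130,0]
    - [-48,-175,0]
    - [-61,-220,0]
    - [-74,-265,0]
    - [-87,-310,0]
    - [-100,-350,0]
    - [-110,-390,0]
    - [-120,-425,0]
  yaw: [0.03,0.07,0.11,0.15,0.19,0.23,0.26,0.29,0.31,0.31]

```text
clock: 8.95
tool_pos: [0.4613, -0.1349, 0.1037]
eef_rot: [[0.98, 0.2, -0.003], [0.2, -0.98, -0.0], [-0.003, -0.0, -1.0]]
contact_force: [0.1, -1.0, -0.7]
width: 0.384
grasp_force: 0.0
```

>>> carry_out:
  slide:
    - [-8,-30,0]
    - [-14,-50,-10]
    - [-16,-59,-20]
    - [-16,-59,-25]
    - [-16,-59,-25]
    - [-16,-59,-25]
  yaw: [0,0,0,0,0,0]

```text
clock: 9.55
tool_pos: [0.4486, -0.189, 0.0792]
eef_rot: [[0.979, 0.205, -0.001], [0.205, -0.979, 0.001], [-0.0, -0.001, -1.0]]
contact_force: [0.4, 0.4, -0.6]
width: 0.383
grasp_force: 0.0
```

>>> carry_out:
  slide:
    - [0,-3,-20]
    - [0,-3,-40]
    - [0,-3,-58]
    - [0,-3,-70]
    - [0,-3,-75]
    - [0,-3,-75]
    - [0,-3,-75]
  yaw: [0,0,0,0,0,0,0]

```text
clock: 10.25
tool_pos: [0.449, -0.1935, 0.005]
eef_rot: [[0.979, 0.203, 0.001], [0.203, -0.979, -0.0], [0.001, 0.0, -1.0]]
contact_force: [-0.3, -0.4, 0.5]
width: 0.38
grasp_force: 0.0
```

>>> carry_out:
  slide:
    - [0,0,0]
    - [0,0,0]
    - [0,0,0]
    - [0,0,0]
    - [0,0,0]
    - [0,0,0]
  yaw: [0,0,0,0,0,0]
  claw: 0

```text
clock: 10.85
tool_pos: [0.4486, -0.1933, 0.0048]
eef_rot: [[0.979, 0.202, 0.0], [0.202, -0.979, 0.0], [0.0, -0.0, -1.0]]
contact_force: [-1.3, 1.2, 5.2]
width: 0.137
grasp_force: 30.0
```

>>> carry_out:
  slide:
    - [0,0,15]
    - [0,0,45]
    - [0,10,75]
    - [8,30,90]
    - [17,60,95]
    - [28,100,95]
    - [40,140,95]
    - [52,180,95]
    - [64,220,95]
    - [75,260,95]
  yaw: [0,0,0,-0.02,-0.05,-0.08,-0.11,-0.15,-0.19,-0.23]

```text
clock: 11.85
tool_pos: [0.5235, 0.0679, 0.0989]
eef_rot: [[1.0, -0.028, -0.001], [-0.028, -1.0, -0.001], [-0.001, 0.001, -1.0]]
contact_force: [1.5, 0.2, -2.5]
width: 0.141
grasp_force: 30.0
```

>>> carry_out:
  slide:
    - [12,40,0]
    - [24,80,0]
    - [35,120,0]
    - [44,150,0]
    - [50,172,0]
    - [53,183,0]
    - [53,183,0]
    - [53,183,0]
    - [53,183,0]
  yaw: [-0.03,-0.06,-0.08,-0.08,-0.08,-0.08,-0.08,-0.08,-0.08]

```text
clock: 12.75
tool_pos: [0.5764, 0.247, 0.0994]
eef_rot: [[0.994, -0.109, -0.001], [-0.109, -0.994, -0.002], [-0.0, 0.002, -1.0]]
contact_force: [0.5, 0.4, -1.8]
width: 0.136
grasp_force: 30.0
```

>>> carry_out:
  slide:
    - [0,2,-15]
    - [0,2,-35]
    - [0,2,-52]
    - [0,2,-65]
    - [0,2,-74]
    - [0,2,-80]
    - [0,2,-80]
    - [0,2,-80]
  yaw: [0,0,0,0,0,0,0,0]

```text
clock: 13.55
tool_pos: [0.577, 0.2515, 0.0197]
eef_rot: [[0.994, -0.106, 0.001], [-0.106, -0.994, 0.0], [0.001, -0.0, -1.0]]
contact_force: [0.3, -0.7, -2.9]
width: 0.136
grasp_force: 30.0
```

>>> carry_out:
  slide:
    - [0,0,-1]
    - [0,0,-1]
    - [0,0,-1]
    - [0,0,-1]
    - [0,0,10]
    - [0,0,35]
    - [0,0,60]
    - [0,0,80]
    - [0,-10,85]
    - [0,-30,85]
  yaw: [0,0,0,0,0,0,0,0,0,0]
  claw: 36

```text
clock: 14.55
tool_pos: [0.5768, 0.2224, 0.1054]
eef_rot: [[0.995, -0.103, 0.002], [-0.103, -0.995, 0.002], [0.002, -0.002, -1.0]]
contact_force: [-0.7, 0.4, -0.0]
width: 0.381
grasp_force: 0.0
```

>>> carry_out:
  slide:
    - [-14,-35,0]
    - [-30,-75,0]
    - [-46,-115,0]
    - [-62,-155,0]
    - [-78,-195,0]
    - [-94,-235,0]
    - [-108,-270,0]
    - [-118,-298,-10]
    - [-126,-315,-20]
    - [-126,-315,-25]
  yaw: [0.03,0.06,0.1,0.14,0.18,0.22,0.25,0.275,0.275,0.275]

```text
clock: 15.55
tool_pos: [0.4468, -0.0976, 0.0783]
eef_rot: [[0.987, 0.161, -0.004], [0.161, -0.987, -0.001], [-0.004, 0.0, -1.0]]
contact_force: [0.7, -0.0, -0.6]
width: 0.385
grasp_force: 0.0
```

>>> carry_out:
  slide:
    - [0,0,0]
    - [0,0,0]
    - [0,0,0]
  yaw: [0,0,0]

```text
clock: 15.85
tool_pos: [0.4511, -0.0925, 0.0796]
eef_rot: [[0.985, 0.17, 0.001], [0.17, -0.985, 0.0], [0.001, -0.0, -1.0]]
contact_force: [0.2, -0.3, 0.6]
width: 0.381
grasp_force: 0.0
```

>>> carry_out:
  slide:
    - [0,-2,-20]
    - [0,-2,-40]
    - [0,-2,-58]
    - [0,-2,-70]
    - [0,-2,-75]
    - [0,-2,-75]
    - [0,-2,-75]
  yaw: [0,0,0,0,0,0,0]

```text
clock: 16.55
tool_pos: [0.4508, -0.0949, 0.0044]
eef_rot: [[0.986, 0.169, 0.0], [0.169, -0.986, -0.0], [0.0, 0.0, -1.0]]
contact_force: [-0.9, 0.1, 0.1]
width: 0.388
grasp_force: 0.0
```

>>> carry_out:
  slide:
    - [0,0,0]
    - [0,0,0]
    - [0,0,0]
    - [0,0,0]
    - [0,0,0]
    - [0,0,0]
  yaw: [0,0,0,0,0,0]
  claw: 0

```text
clock: 17.15
tool_pos: [0.4507, -0.0953, 0.0047]
eef_rot: [[0.986, 0.168, 0.0], [0.168, -0.986, 0.0], [0.0, -0.0, -1.0]]
contact_force: [1.1, 1.5, 2.9]
width: 0.138
grasp_force: 30.0
```

>>> carry_out:
  slide:
    - [0,0,15]
    - [0,0,45]
    - [0,0,75]
    - [8,15,92]
    - [20,45,95]
    - [35,80,95]
    - [50,115,95]
    - [65,150,95]
    - [80,185,95]
    - [92,212,95]
  yaw: [0,0,0,-0.03,-0.06,-0.1,-0.14,-0.18,-0.22,-0.25]

```text
clock: 18.15
tool_pos: [0.5426, 0.1191, 0.099]
eef_rot: [[0.997, -0.081, -0.001], [-0.081, -0.997, 0.0], [-0.001, -0.0, -1.0]]
contact_force: [-0.7, 0.3, -2.2]
width: 0.139
grasp_force: 29.9
```

>>> carry_out:
  slide:
    - [12,28,0]
    - [20,46,0]
    - [26,58,0]
    - [26,58,0]
    - [26,58,0]
    - [26,58,0]
    - [26,58,0]
  yaw: [-0.027,-0.027,-0.027,-0.027,-0.027,-0.027,-0.027]

```text
clock: 18.85
tool_pos: [0.5682, 0.1729, 0.0996]
eef_rot: [[0.994, -0.11, -0.0], [-0.11, -0.994, -0.001], [-0.0, 0.001, -1.0]]
contact_force: [0.5, 0.5, -2.1]
width: 0.137
grasp_force: 29.9
```

>>> carry_out:
  slide:
    - [0,3,-15]
    - [0,3,-35]
    - [0,3,-52]
    - [0,3,-65]
    - [0,3,-74]
    - [0,3,-80]
    - [0,3,-80]
    - [0,3,-80]
  yaw: [0,0,0,0,0,0,0,0]

```text
clock: 19.65
tool_pos: [0.5689, 0.1775, 0.0197]
eef_rot: [[0.994, -0.108, 0.001], [-0.108, -0.994, 0.0], [0.001, -0.0, -1.0]]
contact_force: [0.3, 0.2, -3.9]
width: 0.138
grasp_force: 30.0
```

>>> carry_out:
  slide:
    - [0,0,-1]
    - [0,0,-1]
    - [0,0,-1]
    - [0,0,-1]
    - [0,0,10]
    - [0,0,35]
    - [0,0,60]
    - [0,0,85]
    - [-10,-15,105]
    - [-20,-45,115]
  yaw: [0,0,0,0,0,0,0,0,0,0]
  claw: 36

```text
clock: 20.65
tool_pos: [0.5496, 0.135, 0.1369]
eef_rot: [[0.995, -0.103, 0.004], [-0.103, -0.995, 0.003], [0.004, -0.003, -1.0]]
contact_force: [-0.7, -1.1, 0.7]
width: 0.386
grasp_force: 0.0
```

>>> carry_out:
  slide:
    - [-10,-40,10]
    - [-20,-80,20]
    - [-30,-120,30]
    - [-40,-160,40]
    - [-50,-200,50]
    - [-60,-240,60]
    - [-70,-280,70]
    - [-80,-310,80]
    - [-80,-310,80]
    - [-80,-310,80]
  yaw: [0,0,0,0,0,0,0,0,0,0]

```text
clock: 21.65
tool_pos: [0.4685, -0.1778, 0.2152]
eef_rot: [[0.994, -0.11, 0.001], [-0.11, -0.994, 0.0], [0.001, -0.0, -1.0]]
contact_force: [0.4, 0.8, -0.7]
width: 0.384
grasp_force: 0.0
```

Run:
```python
from h import *
img=optics.camera("top"); sd=optics.camera("side"); print(status.observe()["tool_pos"])
a=cv2.resize(img[Y0:240,X0:240],(400,480),interpolation=cv2.INTER_CUBIC); b=cv2.resize(sd[215:335,145:295],(400,320),interpolation=cv2.INTER_CUBIC)
cv2.imwrite("pics/f.png",np.hstack([a,np.vstack([b,cv2.resize(sd[:,80:580],(400,320))])[:480]]))
```

```text
[ 0.46878694 -0.17600603  0.2144462 ]
```

View pics/f.png

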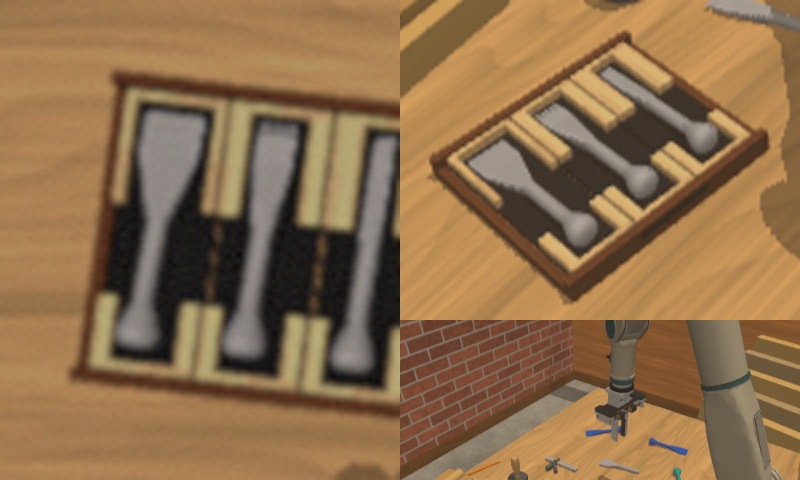

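All three chisels lie flat in their own inserts: the wide head is at (138,335), the claw head at (243,340) and the narrow head at (350,355). Their blades are inside the pockets and the look-alikes were left alone. Handing in.

```bash
python3 -c "
from station import order
print(order.hand_in())"
```

```text
the job is handed in; nothing more can be done
None
```

The three mallet-headed chisels are in their matching inserts, lying flat by the final pictures; I moved nothing else, and the job was handed in at about 22 s.

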